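# Fetch the control vial from behind the reagent bottles

## Robot

A 6-joint arm with a two-finger parallel gripper is mounted at the origin on the work surface. World frame = base frame: x ahead of the robot, y to its left, z up, the work surface at z = 0. Lengths are in m, angles in degrees, forces in N, time in s.
With the tool pointing down it reaches from about 0.375 to 0.9 m from the base axis. Payload 3.1 kg.
Tool frame: the origin (TCP) lies at the very end of the fingers, on their centre line; the grasp point (between the pads) lies 19 mm behind it; z points along the fingers, y is the direction in which the jaws open and shut (so a half turn about z gives the same grasp; the last joint's range is limited). The gripper opens to 87 mm and grips with 3 to 60 N. Pads are 19 mm wide; open, the fingers measure 117 mm over their backs; the gripper's body (75 mm by 190 mm) begins 51 mm behind the grasp point.
Start: joints at [59.158, 30.224, 82.088, -0, 67.689, -10.227], TCP at [0.22, 0.585, 0.223] pointing down, gripper open.
Joint ranges: [-176.69, 176.69], [-43.24, 126.21], [12.49, 139.97], [-82, 262], [0, 151.66], [-163.58, 163.58]. Speed limits (degrees/s): [159.86, 159.86, 180, 180, 180, 180].

## Interface

Orientations are given as a 3x3 rotation matrix whose columns are the frame's x, y, z axes.
In Python, from rig import readout, capture, camera_model, bot, spot_in, regions_of gives the robot as it stands.
- The arm moves only by the tool send_rows, never from a script. Its argument "moves" is a list that holds one entry, the list of rows, each a list of 7 numbers: the turn, a rotation vector about the tool's x, y, z in degrees, then the shift along the tool's x, y, z in cm, then the opening, from -1 (shut) to 1 (fully open). A call has exactly 5 rows; each row shifts and turns the commanded pose from where the row before left it, along the tool's axes as they then stand; what a row does not reach is not made up. A row lasts 1/10 s, in which the tool goes at most 50 mm and 8.59 degrees, less where a joint would pass 70% of its speed; a pose out of reach is approached as far as the arm can. A call with a gripper value outside its range is refused whole. The fingers move at their own pace and stop on an object; the grip force is fixed at half the most. Time passes only in rows, so rows that do not move let the fingers close, or fill a call up. It gives the time, the measured TCP pose, the force and the opening at its end, in the units of the state.
- readout.read_state(): the state, without advancing time (a new reading comes with each control period).
- capture(name): name is "scene" or "top" or "wrist"; returns the picture (384x512x3 uint8, blue, green, red); there is no depth.
- camera_model(name): a dict with "camera_matrix" (3x3 intrinsics, pixels), "k1" (the pictures are not rectified: a ray, as slopes to the right and down, at radius r is drawn at 1 + k1 r^2 times it, then the intrinsics apply), "pose" (4x4, takes a point from camera to world coordinates). Camera axes: x right, y up, looking along -z (the intrinsics and any distortion apply to the point x, -y, -z); pixel columns grow to the right and rows downward; lengths in m; the calibration is good to about 2 mm. A picture is of the moment at which its call begins: read the wrist's pose just before it. camera_model takes no time and is no camera call; for the wrist camera it gives the pose at the moment of the call.
- bot.hand_in(): hands the job in, once; it reports no verdict.
Trained networks look in the newest picture that a camera, given by its name, has taken for a name from the list of things; names that differ only in an ending like _2 or _b are one class to them, and where a whole thing is asked for, a point or a joint stands for the part that bears it (a point fixed in the world has none). Each returns a list of dicts, best first, with "p" (0 to 1); they miss things now and then, are a little off and sometimes report something else, mostly with a low value. They report only what shows in the picture. A call takes as long as a camera call. They do not tell look-alikes from the thing itself.
- spot_in(camera, thing): "location" ([x, y, z] in m, in world coordinates, good to about 4 mm: the middle of the surface that is visible of it).
- regions_of(camera, thing): "mask" (384x512 bool, what is visible of it).
The state is a dict: "time_s": time; "joint_positions": joint angles; "qvel": joint speeds; "tau": joint torques, N m; "position": TCP position; "tcp_rot": TCP orientation; "force": force on the tool from outside, world axes, zero at the start; "moment": the same for the moment, N m; "opening": opening from 0.0 (shut) to 1.0 (fully open).
Only numpy, scipy, OpenCV 4.12 (cv2) and the standard library are available. Lean on these libraries where they do the work, as an engineer would, in place of code of your own. Each camera call takes 0.05 s, during which the arm holds its last target. There are 200 camera calls.

## Task

Move the three reagent bottles off the white storage board and stand them in the metal side tray; with all three in the tray, take the red-capped vial from behind and stand it in the dish of the black loading plate. Only when the vial is loaded, put each bottle back on the board, standing on the round pad of its own cap colour. Tip nothing over, and leave the white-capped vial where it stands.

Things in the scene. Friction and masses are not known exactly. Their poses are not given: they have to be found in the camera images.
- bottle_blue: Reagent bottle: white round bottle with a blue screw cap and a blue band round its middle. Straight, 44 mm across over its whole height (cap too), 115 mm tall, the cap its top 29 mm, about 0.13 kg. Loose. Origin: centre of its underside; z along its axis, up. At the start it stands on any one of the three pads, not necessarily its own.
- bottle_green: Reagent bottle: white round bottle with a green screw cap and a green band round its middle. Straight, 44 mm across over its whole height (cap too), 115 mm tall, the cap its top 29 mm, about 0.13 kg. Loose. Origin: centre of its underside; z along its axis, up. At the start it stands on any one of the three pads, not necessarily its own.
- bottle_yellow: Reagent bottle: white round bottle with a yellow screw cap and a yellow band round its middle. Straight, 44 mm across over its whole height (cap too), 115 mm tall, the cap its top 29 mm, about 0.13 kg. Loose. Origin: centre of its underside; z along its axis, up. At the start it stands on any one of the three pads, not necessarily its own.
- vial: Control vial to be fetched: small round amber vial with a RED cap, 26 mm across over its whole height, 46 mm tall, about 30 g, loose. Origin: centre of its underside, z up. It stands on the white board about 50 mm behind the line of the pad centres; the bottles in front, 115 mm tall, leave no room for a gripper's body above it until they are cleared.
- vial_white: A second amber vial, same size as the red-capped one, but with a WHITE cap; stands on the board in the same strip, 70 to 120 mm beside the red-capped one. It stays where it is.
- pad_blue: Flat round blue pad, 70 mm across, 2 mm thick, fixed on the white storage board: home of the bottle with the blue cap. Origin: centre of its underside, 12 mm above the table. The three pads lie in one straight row, 80 mm apart, in any order. The pads' x axes point from the board's open front (robot side) to its back wall, their y axes run along the row.
- pad_green: Flat round green pad, 70 mm across, 2 mm thick, fixed on the white storage board: home of the bottle with the green cap. Origin: centre of its underside, 12 mm above the table. The three pads lie in one straight row, 80 mm apart, in any order. The wall's near face is 79 mm behind the row of pad centres; it is 6 mm thick and its top 62 mm above the table.
- pad_yellow: Flat round yellow pad, 70 mm across, 2 mm thick, fixed on the white storage board: home of the bottle with the yellow cap. Origin: centre of its underside, 12 mm above the table. The three pads lie in one straight row, 80 mm apart, in any order. The white board is 270 mm along the row, 135 mm deep, 12 mm thick, and fixed.
- tray: Side tray, bare aluminium, open-topped, 260 mm (its x) by 116 mm (its y), 18 mm high, walls and floor 4 mm thick. Origin: centre of its underside, on the table. Empty at the start, to the left or to the right of the board. The three bottles fit in one row along its x axis, for example at -80, 0 and +80 mm. Fixed.
- loader: Loading plate of the analyser: black drum 120 mm across, 25 mm high, fixed on the table, across the board from the tray. In the middle of its top a white dish, 52 mm across inside, with a steel rim 4 mm thick and 5 mm high; the dish's floor is the drum's top, 25 mm above the origin. Origin: centre of the drum's underside; z up.
Mind the look-alikes: they are no part of the job. Leave any purple, turquoise or yellow look-alike of the vial alone.

How it is judged (in metres and radians):
On the way, in this order (a step that is already met when the one before it is completed fails the run):
1. all three bottles stand released in the metal side tray (x of bottle_blue in the frame of tray between -0.108 and 0.108 m and y of bottle_blue in the frame of tray between -0.036 and 0.036 m and z of bottle_blue in the frame of tray between -0.002 and 0.01 m and angle between each of bottle_blue, bottle_green, bottle_yellow's own z axis and vertical below 0.12 rad and x of bottle_green in the frame of tray between -0.108 and 0.108 m and y of bottle_green in the frame of tray between -0.036 and 0.036 m and z of bottle_green in the frame of tray between -0.002 and 0.01 m and x of bottle_yellow in the frame of tray between -0.108 and 0.108 m and y of bottle_yellow in the frame of tray between -0.036 and 0.036 m and z of bottle_yellow in the frame of tray between -0.002 and 0.01 m and contact force between the fingers and bottle_blue below 0.1 N and contact force between the fingers and bottle_green below 0.1 N and contact force between the fingers and bottle_yellow below 0.1 N), for 0.2 s.
2. the red-capped vial stands released in the loading plate's dish while all three bottles are still in the tray (horizontal distance between vial and loader below 0.015 m and z of vial in the frame of loader between 0.02 and 0.0285 m and angle between each of vial, bottle_blue, bottle_green, bottle_yellow's own z axis and vertical below 0.12 rad and contact force between the fingers and vial below 0.1 N and x of bottle_blue in the frame of tray between -0.108 and 0.108 m and y of bottle_blue in the frame of tray between -0.036 and 0.036 m and z of bottle_blue in the frame of tray between -0.002 and 0.01 m and x of bottle_green in the frame of tray between -0.108 and 0.108 m and y of bottle_green in the frame of tray between -0.036 and 0.036 m and z of bottle_green in the frame of tray between -0.002 and 0.01 m and x of bottle_yellow in the frame of tray between -0.108 and 0.108 m and y of bottle_yellow in the frame of tray between -0.036 and 0.036 m and z of bottle_yellow in the frame of tray between -0.002 and 0.01 m), for 0.2 s.
At the end, for the whole second after the job is handed in: The red-capped vial stands upright in the dish of the loading plate (within 15 mm of its centre, on the dish floor), and each bottle stands upright on the pad of its own cap colour, within 15 mm of the pad's centre; all are released and at rest (horizontal distance between vial and loader below 0.015 m and z of vial in the frame of loader between 0.02 and 0.0285 m and angle between each of vial, bottle_blue, bottle_green, bottle_yellow's own z axis and vertical below 0.12 rad and contact force between the fingers and vial below 0.1 N and horizontal distance between bottle_blue and pad_blue below 0.015 m and z of bottle_blue in the frame of pad_blue between -0.001 and 0.006 m and contact force between the fingers and bottle_blue below 0.1 N and linear speed of each of bottle_blue, bottle_green, bottle_yellow, vial below 0.02 m/s and horizontal distance between bottle_green and pad_green below 0.015 m and z of bottle_green in the frame of pad_green between -0.001 and 0.006 m and contact force between the fingers and bottle_green below 0.1 N and horizontal distance between bottle_yellow and pad_yellow below 0.015 m and z of bottle_yellow in the frame of pad_yellow between -0.001 and 0.006 m and contact force between the fingers and bottle_yellow below 0.1 N); the robot touches nothing.
It fails at once if a bottle or a vial is tipped over (more than 35 degrees) (angle between any of bottle_blue, bottle_green, bottle_yellow, vial, vial_white's own z axis and vertical above 0.61 rad).
It fails at once if the white-capped vial is moved more than 20 mm (distance of vial_white from where it was at the start of the episode above 0.02 m).
It also fails if it takes over 141 s, if anything falls off the work surface, if the arm or the gripper's body presses on something with over 40 N, if the wrist force passes 120 N, or if a joint passes its speed limit or range.

## Working session

There is one attempt and no reset: what is moved stays moved. The work goes in short steps, Python scripts to look and compute and a tool call to move; the robot and the scene stay as the last step left them, time stands still between calls to the robot, and variables do not carry over. Pictures are saved under pics/ and viewed, about 12 in all and at most 16, crops included, and the job is handed in when it is done.

Besides the shell and the picture viewer there is one more tool, called after "Call:" as name([rows], argument=value, ...), one row to a line, values as JSON. send_rows: Moves the arm, as the interface text tells. Its arguments: {"type":"object","properties":{"moves":{"type":"array","items":{"type":"array","items":{"type":"array","items":{"type":"number"}}}}},"required":["moves"]}

```bash
mkdir -p pics; ls
python3 - <<'E'
from rig import readout, capture, camera_model, spot_in
import cv2,numpy as np
s=readout.read_state(); print({k:np.round(v,3).tolist() for k,v in s.items()})
a=capture("scene"); b=capture("top"); 
cv2.imwrite("pics/s1.png",a);cv2.imwrite("pics/t1.png",b)
for c in("scene","top","wrist"):
    m=camera_model(c);print(c,np.round(m["pose"],3).tolist(),m["k1"],np.round(m["camera_matrix"],1).tolist())
for t in "bottle_blue bottle_green bottle_yellow vial vial_white pad_blue pad_green pad_yellow tray loader".split():
    for c in ("top","scene"):
        print(t,c,[(round(d["p"],2),np.round(d["location"],3).tolist()) for d in spot_in(c,t)][:5])
E
```

```text
pics
{'time_s': 0.0, 'joint_positions': [59.158, 30.28, 82.156, -0.0, 67.689, -10.23], 'qvel': [-0.001, -0.044, 0.044, 0.013, 0.039, 0.084], 'tau': [0.002, -44.005, -17.659, 0.063, 0.058, -0.0], 'position': [0.22, 0.584, 0.222], 'tcp_rot': [[-0.936, 0.352, -0.001], [0.352, 0.936, -0.002], [0.0, -0.002, -1.0]], 'force': [0.578, -0.689, -0.433], 'moment': [-0.022, -0.009, -0.02], 'opening': 1.0}
scene [[0.802, -0.348, 0.485, 0.943], [0.597, 0.484, -0.64, -0.483], [-0.012, 0.803, 0.596, 0.524], [0.0, 0.0, 0.0, 1.0]] -0.062090348895231136 [[362.6, 0.0, 256.6], [0.0, 362.6, 193.9], [0.0, 0.0, 1.0]]
top [[0.011, 0.992, -0.123, 0.441], [-1.0, 0.009, -0.012, 0.001], [-0.011, 0.123, 0.992, 0.804], [0.0, 0.0, 0.0, 1.0]] -0.004071208863441068 [[349.6, 0.0, 264.2], [0.0, 349.6, 189.0], [0.0, 0.0, 1.0]]
wrist [[0.352, -0.901, -0.254, 0.151], [0.936, 0.338, 0.097, 0.61], [-0.002, -0.272, 0.962, 0.384], [0.0, 0.0, 0.0, 1.0]] -0.035349898021383344 [[341.3, 0.0, 257.1], [0.0, 341.3, 194.7], [0.0, 0.0, 1.0]]
bottle_blue top [(0.96, [0.546, 0.067, 0.127]), (0.65, [0.563, -0.081, 0.129])]
bottle_blue sc
[... 605 characters left out ...]
55, 0.026, 0.045])]
vial_white top [(0.59, [0.616, -0.059, 0.062])]
vial_white scene [(0.54, [0.623, -0.063, 0.046])]
pad_blue top [(0.52, [0.548, -0.011, 0.016])]
pad_blue scene [(0.65, [0.58, -0.106, 0.014]), (0.54, [0.573, -0.006, 0.017])]
pad_green top [(0.56, [0.552, -0.082, 0.012]), (0.56, [0.491, -0.317, 0.007])]
pad_green scene [(0.78, [0.582, -0.105, 0.016])]
pad_yellow top [(0.87, [0.532, 0.066, 0.016])]
pad_yellow scene [(0.6, [0.576, 0.048, 0.02]), (0.19, [0.576, -0.024, 0.092])]
tray top [(0.92, [0.491, -0.316, 0.004])]
tray scene [(0.91, [0.518, -0.324, 0.006]), (0.19, [0.565, 0.054, 0.095])]
loader top [(0.69, [0.539, 0.302, 0.02])]
loader scene [(0.58, [0.548, 0.292, 0.025])]
```

View pics/t1.png

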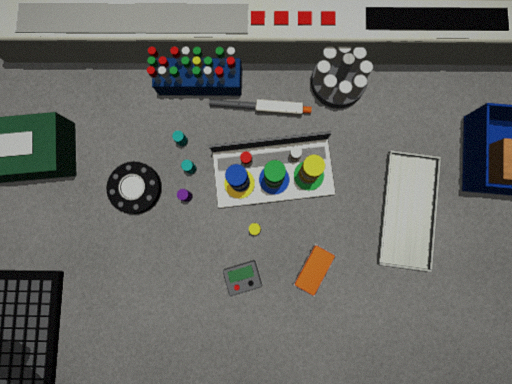

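View pics/s1.png

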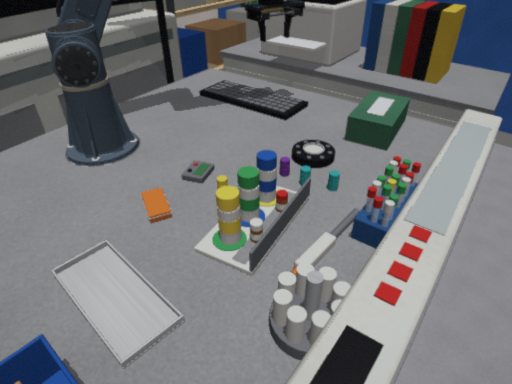

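The top view shows, left to right:
- **Pads and bottles:** yellow pad with the blue bottle (237,178), blue pad with the green bottle (275,173), green pad with the yellow bottle (312,168).
- **Vials:** candidates with a vial shape are red cap (246,157) on the board, white cap (296,153) on the board, turquoise (179,137) and (187,166), purple (183,195), and yellow (254,229). Only (246,157) is red and on the board.
- **Tray and loader:** tray at (410,210), loader dish at (132,187).

Next I measure all of these.

```bash
cat > h.py <<'E'
import numpy as np, cv2
from rig import readout, capture, camera_model
def p2w(cam,px,z,M=None):
    m=M or camera_model(cam);K=np.array(m["camera_matrix"]);P=np.array(m["pose"])
    px=np.array(px,float).reshape(-1,1,2)
    u=cv2.undistortPoints(px,K,np.array([m["k1"],0,0,0.]))[:,0]
    d=np.c_[u[:,0],-u[:,1],-np.ones(len(u))]@P[:3,:3].T
    o=P[:3,3]; return o+d*((z-o[2])/d[:,2])[:,None]
def blob(img,hue,sat=110,val=50,roi=None,n=4):
    h=cv2.cvtColor(img,cv2.COLOR_BGR2HSV);m=(h[...,1]>sat)&(h[...,2]>val)
    m&=((h[...,0].astype(int)-hue[0])%180<=(hue[1]-hue[0])%180)
    if roi: r=np.zeros_like(m);r[roi[1]:roi[3],roi[0]:roi[2]]=1;m&=r
    k,l,s,c=cv2.connectedComponentsWithStats(m.astype(np.uint8))
    o=sorted(range(1,k),key=lambda i:-s[i,4])[:n]
    return [(np.round(c[i],1).tolist(),s[i].tolist()) for i in o]
def go(pos,ang):
    """total tool-frame turn (deg about z) and shift (cm) to TCP pos with jaw axis at ang (deg), tool down"""
    s=readout.read_state();R=np.array(s["tcp_rot"]);a=np.degrees(np.arctan2(R[1,1],R[0,1]))
    d=(np.array(pos)-s["position"])
    print("t",round(s["time_s"],2),"pos",np.round(s["position"],4),"jaw",round(a,2),"open",round(s["opening"],3),"F",np.round(s["force"],1),"| turn",round(-((ang-a+180)%360-180),2),"tool shift cm",np.round(R.T@d*100,2))
E
python3 - <<'E'
from h import *
t=cv2.imread("pics/t1.png")
x=t[125:285]; 
c=np.vstack([]) if 0 else None
a=cv2.resize(t[125:220,200:345],None,fx=4,fy=4,interpolation=cv2.INTER_CUBIC)
b=cv2.resize(t[145:280,370:450],None,fx=2.8,fy=2.8,interpolation=cv2.INTER_CUBIC)
l=cv2.resize(t[155:220,100:165],None,fx=3,fy=3,interpolation=cv2.INTER_CUBIC)
o=np.zeros((580,800,3),np.uint8);o[:380,:580]=a;o[:b.shape[0],580:580+b.shape[1]-10]=b[:,:214];o[383:383+195,:195]=l
o=o[:,:794]
cv2.imwrite("pics/c1.png",o)
R=(205,130,340,212)
for n,h in dict(blue=(105,125),green=(45,80),yellow=(20,35),red=(172,8)).items(): print(n,blob(t,h,roi=R))
E
```

```text
blue [([235.8, 174.7], [225, 164, 23, 22, 376]), ([273.3, 184.3], [259, 170, 30, 24, 266]), ([248.0, 181.5], [248, 181, 1, 2, 2])]
green [([274.3, 170.8], [264, 160, 22, 22, 377]), ([306.9, 179.9], [294, 162, 30, 28, 273]), ([282.0, 181.0], [282, 181, 1, 1, 1])]
yellow [([313.1, 165.8], [301, 155, 24, 24, 413]), ([240.3, 188.3], [225, 171, 29, 27, 287]), ([303.9, 177.8], [300, 172, 11, 11, 35]), ([312.8, 180.2], [312, 179, 3, 3, 6])]
red [([245.6, 156.9], [240, 151, 12, 12, 110])]
```

View pics/c1.png

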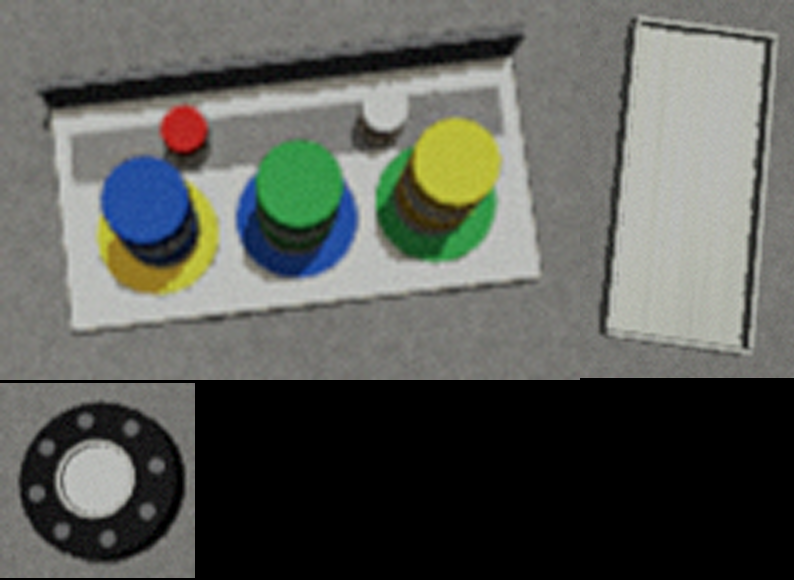

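Crop check: the only red cap on the board is at crop (184,130), i.e. top (246,157.5), left of the white cap at (296,152). Bottle and pad assignment is confirmed.

Run:
```python
from h import *
f=lambda p,z:np.round(p2w("top",p,z),4)[:,:2].tolist()
A=lambda x,y:(200+x/4,125+y/4)
T=lambda x,y:(370+(x-580)/2.8,145+y/2.8)
print("caps b g y",f([A(147.5,200.5),A(300,184),A(456.5,161)],.129))
p=f([A(158,233),A(297,217),A(436,202)],.014);print("pads y b g",p,np.linalg.norm(np.diff(p,axis=0),axis=1))
print("red white",f([A(184,130),A(385,108)],.058))
t=np.array(f([T(637,17),T(776,36),T(750,352),T(605,335)],.018));print("tray",t.tolist(),t.mean(0),np.linalg.norm(np.roll(t,-1,0)-t,axis=1))
print("dish",f([(132,187)],.030))
d=np.subtract(p[0],p[2]);print("padx ang",np.degrees(np.arctan2(d[1],d[0]))-90, "tray ang",np.degrees(np.arctan2(*(t[0]+t[1]-t[2]-t[3])[::-1])))
go([.6,-.08,.223],8.5)
```

```text
caps b g y [[0.5518, 0.0632], [0.5606, -0.0114], [0.5727, -0.0879]]
pads y b g [[0.5519, 0.0673], [0.5618, -0.0119], [0.5712, -0.0913]] [0.07981635 0.07995449]
red white [[0.6024, 0.0506], [0.6155, -0.0587]]
tray [[0.6288, -0.2771], [0.6139, -0.3896], [0.3614, -0.3565], [0.3733, -0.2435]] [ 0.49435  -0.316675] [0.11348242 0.25466028 0.11362487 0.25769984]
dish [[0.539, 0.3072]]
padx ang 6.9381974519569525 tray ang -7.480102212533321
t 1.1 pos [0.22   0.585  0.2226] jaw 69.39 open 0.997 F [-0.2 -0.   0.4] | turn 60.89 tool shift cm [-5.898e+01 -4.886e+01 -5.000e-02]
```

Call:
send_rows([
  [[0,0,6.94,0,0,0,1],[0,0,6.94,0,0,0,1],[0,0,6.94,0,0,0,1],[0,0,6.94,0,0,0,1],[0,0,6.94,0,0,0,1]],
])

```text
time_s: 1.6
position: [0.22, 0.585, 0.2225]
tcp_rot: [[-0.565, 0.825, -0.0], [0.825, 0.565, -0.0], [-0.0, -0.0, -1.0]]
force: [-0.7, 0.6, -1.1]
opening: 1.001
```

Call:
send_rows([
  [[0,0,6.94,0,0,0,1],[0,0,6.94,0,0,0,1],[0,0,6.94,0,0,0,1],[0,0,6.94,0,0,0,1],[0,0,6.94,0,0,0,1]],
])

```text
time_s: 2.1
position: [0.22, 0.5849, 0.2225]
tcp_rot: [[0.005, 1.0, -0.0], [1.0, -0.005, -0.0], [-0.0, -0.0, -1.0]]
force: [0.3, -0.3, -0.5]
opening: 0.996
```

Call:
send_rows([
  [[0,0,0,-3.37,1.76,0,1],[0,0,0,-3.37,1.76,0,1],[0,0,0,-3.37,1.76,0,1],[0,0,0,-3.37,1.76,0,1],[0,0,0,-3.37,1.76,0,1]],
])

```text
time_s: 2.6
position: [0.3085, 0.4152, 0.2227]
tcp_rot: [[-0.0, 1.0, 0.0], [1.0, 0.0, 0.0], [0.0, 0.0, -1.0]]
force: [1.1, 0.1, -0.8]
opening: 0.998
```

Call:
send_rows([
  [[0,0,0,-3.37,1.76,0,1],[0,0,0,-3.37,1.76,0,1],[0,0,0,-3.37,1.76,0,1],[0,0,0,-3.37,1.76,0,1],[0,0,0,-3.37,1.76,0,1]],
])

```text
time_s: 3.1
position: [0.3966, 0.2466, 0.2228]
tcp_rot: [[0.0, 1.0, 0.001], [1.0, -0.0, 0.0], [0.0, 0.001, -1.0]]
force: [-0.3, -0.0, -0.5]
opening: 1.0
```

Call:
send_rows([
  [[0,0,0,-3.37,1.76,0,1],[0,0,0,-3.37,1.76,0,1],[0,0,0,-3.37,1.76,0,1],[0,0,0,-3.37,1.76,0,1],[0,0,0,-3.37,1.76,0,1]],
])

```text
time_s: 3.6
position: [0.4846, 0.0779, 0.2228]
tcp_rot: [[0.0, 1.0, 0.001], [1.0, -0.0, 0.0], [0.0, 0.001, -1.0]]
force: [0.1, 0.0, -0.0]
opening: 0.999
```

Call:
send_rows([
  [[0,0,0,-3.37,1.76,0,1],[0,0,0,-3.37,1.76,0,1],[0,0,0,-3.37,1.76,0,1],[0,0,0,-3.37,1.76,0,1],[0,0,0,-3.37,1.76,0,1]],
])

```text
time_s: 4.1
position: [0.5725, -0.0907, 0.2227]
tcp_rot: [[0.001, 1.0, 0.0], [1.0, -0.001, 0.0], [0.0, 0.0, -1.0]]
force: [0.8, 0.2, 0.1]
opening: 1.001
```

Run:
```python
from h import *
go([.572,-.089,.086],0)
a=capture("wrist");cv2.imwrite("pics/w1.png",a);m=camera_model("wrist")
for n,h in dict(blue=(105,125),green=(45,80),yellow=(20,35),red=(172,8)).items():
  for c,s in blob(a,h,n=3): print(n,c,s,p2w("wrist",[s[0]+s[2]/2-.5,s[1]+s[3]/2-.5],.129,m).round(4)[0,:2])
```

```text
t 4.1 pos [ 0.5725 -0.0907  0.2227] jaw -0.03 open 1.001 F [0.8 0.2 0.1] | turn -0.03 tool shift cm [ 0.17 -0.05 13.67]
blue [264.0, 101.6] [221, 60, 60, 66, 559] [ 0.5738 -0.0197]
blue [231.8, 5.3] [210, 0, 45, 14, 459] [0.5617 0.0368]
blue [238.9, 22.7] [215, 9, 44, 22, 246] [0.5646 0.0286]
green [243.3, 88.6] [215, 59, 58, 60, 2753] [ 0.5688 -0.0169]
green [35.0, 23.1] [14, 0, 42, 51, 1163] [0.4243 0.0271]
green [254.4, 153.7] [227, 137, 61, 47, 794] [ 0.5783 -0.0689]
yellow [418.9, 333.3] [297, 321, 215, 22, 2436] [ 0.7097 -0.2246]
yellow [259.0, 189.1] [233, 160, 54, 58, 2428] [ 0.5802 -0.0912]
yellow [237.5, 26.1] [203, 0, 69, 47, 1254] [0.5649 0.0264]
red [293.0, 19.0] [279, 3, 29, 33, 746] [0.6033 0.0289]
red [4.5, 11.5] [0, 5, 11, 14, 124] [0.4048 0.0363]
red [392.3, 159.3] [392, 157, 2, 5, 6] [ 0.6817 -0.0684]
```

View pics/w1.png

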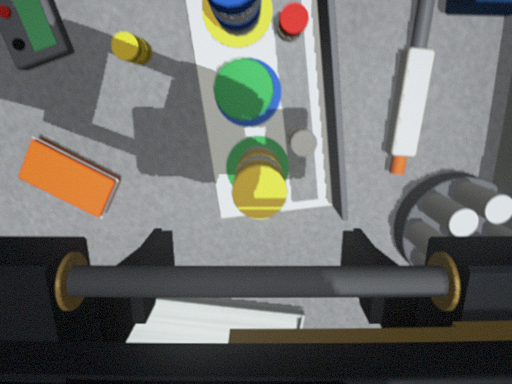

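The wrist view shows the yellow cap at (259,189), nearly on the jaw centre line (258), so the top-view estimate holds. Descending and gripping.

Call:
send_rows([
  [[0,0,0,0,0,3.4,1],[0,0,0,0,0,3.4,1],[0,0,0,0,0,3.4,1],[0,0,0,0,0,3.4,1],[0,0,0,0,0,0,1]],
])

```text
time_s: 4.65
position: [0.5683, -0.0879, 0.0824]
tcp_rot: [[0.0, 1.0, -0.009], [1.0, -0.0, 0.003], [0.003, -0.009, -1.0]]
force: [-0.8, 0.0, -0.0]
opening: 0.999
```

Call:
send_rows([
  [[0,0,0,0,0,0,-1],[0,0,0,0,0,0,-1],[0,0,0,0,0,0,-1],[0,0,0,0,0,0,-1],[0,0,0,0,0,0,-1]],
])

```text
time_s: 5.15
position: [0.5724, -0.0893, 0.0876]
tcp_rot: [[0.0, 1.0, 0.002], [1.0, -0.0, -0.001], [-0.001, 0.002, -1.0]]
force: [0.1, -0.2, 0.4]
opening: 0.632
```

Call:
send_rows([
  [[0,0,0,0,0,0,-1],[0,0,0,0,0,0,-1],[0,0,0,0,0,0,-1],[0,0,0,0,0,0,-1],[0,0,0,0,0,0,-1]],
])

```text
time_s: 5.65
position: [0.5721, -0.0892, 0.0869]
tcp_rot: [[0.0, 1.0, 0.001], [1.0, -0.0, -0.0], [-0.0, 0.001, -1.0]]
force: [0.5, -0.5, 3.3]
opening: 0.501
```

Call:
send_rows([
  [[0,0,0,0,0,-1.5,-1],[0,0,0,0,0,-3.5,-1],[0,0,0,0,0,-4,-1],[0,0,0,0,0,-3.5,-1],[0,0,0,0,0,-1.5,-1]],
])

```text
time_s: 6.15
position: [0.5731, -0.0895, 0.2295]
tcp_rot: [[0.0, 1.0, 0.005], [1.0, -0.0, -0.002], [-0.002, 0.005, -1.0]]
force: [0.2, -0.5, -1.1]
opening: 0.499
```

Call:
send_rows([
  [[0,0,0,-1,0,0,-1],[0,0,0,-2,0.2,0,-1],[0,0,0,-3,0.2,0,-1],[0,0,0,-3,0.2,0,-1],[0,0,0,-3,0.2,0,-1]],
])

```text
time_s: 6.65
position: [0.5784, -0.2102, 0.224]
tcp_rot: [[0.0, 1.0, -0.004], [1.0, -0.0, 0.002], [0.002, -0.004, -1.0]]
force: [-0.4, -0.1, -1.4]
opening: 0.499
```

Call:
send_rows([
  [[0,0,0,-3,0.2,0,-1],[0,0,0,-3,0.2,0,-1],[0,0,0,-3,0.2,0,-1],[0,0,0,-2,0.2,0,-1],[0,0,0,-1,0.2,0,-1]],
])

```text
time_s: 7.15
position: [0.5883, -0.3314, 0.2236]
tcp_rot: [[0.003, 1.0, -0.003], [1.0, -0.003, 0.002], [0.002, -0.003, -1.0]]
force: [0.6, 0.7, -1.5]
opening: 0.497
```

Call:
send_rows([
  [[0,0,0,0,0,2,-1],[0,0,0,0,0,3,-1],[0,0,0,0,0,3,-1],[0,0,0,0,0,3,-1],[0,0,0,0,0,2,-1]],
])

```text
time_s: 7.65
position: [0.5877, -0.3272, 0.0925]
tcp_rot: [[-0.0, 1.0, -0.005], [1.0, 0.0, 0.004], [0.004, -0.005, -1.0]]
force: [-0.9, -0.5, -0.5]
opening: 0.498
```

Call:
send_rows([
  [[0,0,0,0,0,1,-1],[0,0,0,0,0,0.5,-1],[0,0,0,0,0,0.3,-1],[0,0,0,0,0,0.1,-1],[0,0,0,0,0,0,-1]],
])

```text
time_s: 8.15
position: [0.5903, -0.3295, 0.0785]
tcp_rot: [[0.0, 1.0, 0.001], [1.0, -0.0, -0.001], [-0.001, 0.001, -1.0]]
force: [-0.2, 0.2, -1.6]
opening: 0.5
```

Call:
send_rows([
  [[0,0,0,0,0,0.1,-1],[0,0,0,0,0,0,1],[0,0,0,0,0,0,1],[0,0,0,0,0,0,1],[0,0,0,0,0,0,1]],
])

```text
time_s: 8.65
position: [0.5899, -0.3293, 0.0768]
tcp_rot: [[0.0, 1.0, 0.0], [1.0, -0.0, -0.0], [-0.0, 0.0, -1.0]]
force: [0.5, -0.2, -0.4]
opening: 0.78
```

Call:
send_rows([
  [[0,0,0,0,0,-2,1],[0,0,0,0,0,-3.5,1],[0,0,0,0,0,-4,1],[0,0,0,0,0,-3.5,1],[0,0,0,0,0,-2,1]],
])

```text
time_s: 9.15
position: [0.591, -0.33, 0.2305]
tcp_rot: [[0.0, 1.0, 0.004], [1.0, -0.0, -0.003], [-0.003, 0.004, -1.0]]
force: [0.3, -0.7, 0.4]
opening: 0.997
```

Call:
send_rows([
  [[0,0,0,2,-0.2,0,1],[0,0,0,3,-0.3,0,1],[0,0,0,4,-0.4,0,1],[0,0,0,4,-0.4,0,1],[0,0,0,4,-0.4,0,1]],
])

```text
time_s: 9.65
position: [0.5724, -0.1578, 0.2267]
tcp_rot: [[0.001, 1.0, 0.0], [1.0, -0.001, 0.0], [0.0, 0.0, -1.0]]
force: [-0.4, 0.1, -0.4]
opening: 0.999
```

Call:
send_rows([
  [[0,0,0,4,-0.4,0,1],[0,0,0,4,-0.4,0,1],[0,0,0,3.7,-0.2,0,1],[0,0,0,2,-0.1,0,1],[0,0,0,1,-0.1,0,1]],
])

```text
time_s: 10.15
position: [0.5604, -0.01, 0.2268]
tcp_rot: [[-0.002, 1.0, -0.0], [1.0, 0.002, 0.0], [0.0, -0.0, -1.0]]
force: [1.4, -0.2, -0.4]
opening: 0.997
```

Call:
send_rows([
  [[0,0,0,0,0,2,1],[0,0,0,0,0,3,1],[0,0,0,0,0,3.5,1],[0,0,0,0,0,3.5,1],[0,0,0,0,0,2,1]],
])

```text
time_s: 10.65
position: [0.5597, -0.0128, 0.0841]
tcp_rot: [[0.001, 1.0, -0.003], [1.0, -0.001, 0.0], [0.0, -0.003, -1.0]]
force: [-0.1, 0.1, 0.4]
opening: 0.999
```

Call:
send_rows([
  [[0,0,0,0,0,0.1,1],[0,0,0,0,0,0,1],[0,0,0,0,0,0,-1],[0,0,0,0,0,0,-1],[0,0,0,0,0,0,-1]],
])

```text
time_s: 11.15
position: [0.5617, -0.0123, 0.0868]
tcp_rot: [[0.0, 1.0, 0.002], [1.0, -0.0, -0.001], [-0.001, 0.002, -1.0]]
force: [0.3, -0.4, -0.6]
opening: 0.81
```

Call:
send_rows([
  [[0,0,0,0,0,0,-1],[0,0,0,0,0,0,-1],[0,0,0,0,0,0,-1],[0,0,0,0,0,0,-1],[0,0,0,0,0,0,-1]],
])

```text
time_s: 11.65
position: [0.561, -0.0121, 0.0856]
tcp_rot: [[0.0, 1.0, 0.0], [1.0, -0.0, -0.0], [-0.0, 0.0, -1.0]]
force: [0.1, -0.3, 0.6]
opening: 0.498
```

Call:
send_rows([
  [[0,0,0,0,0,-1.5,-1],[0,0,0,0,0,-3.5,-1],[0,0,0,0,0,-4,-1],[0,0,0,0,0,-3.5,-1],[0,0,0,0,0,-1.5,-1]],
])

```text
time_s: 12.15
position: [0.5624, -0.0124, 0.2289]
tcp_rot: [[0.0, 1.0, 0.005], [1.0, -0.0, -0.001], [-0.001, 0.005, -1.0]]
force: [0.0, -0.2, -0.7]
opening: 0.497
```

Call:
send_rows([
  [[0,0,0,-1.5,-0.3,0,-1],[0,0,0,-3,-0.7,0,-1],[0,0,0,-4,-0.9,0,-1],[0,0,0,-4,-0.9,0,-1],[0,0,0,-4,-0.9,0,-1]],
])

```text
time_s: 12.65
position: [0.5217, -0.1788, 0.2235]
tcp_rot: [[0.0, 1.0, -0.004], [1.0, -0.0, 0.001], [0.001, -0.004, -1.0]]
force: [0.2, 0.3, -1.4]
opening: 0.498
```

Call:
send_rows([
  [[0,0,0,-4,-0.9,0,-1],[0,0,0,-4,-0.9,0,-1],[0,0,0,-3,-0.7,0,-1],[0,0,0,-2,-0.3,0,-1],[0,0,0,-1,-0.2,0,-1]],
])

```text
time_s: 13.15
position: [0.4925, -0.3189, 0.224]
tcp_rot: [[0.003, 1.0, -0.002], [1.0, -0.003, 0.001], [0.001, -0.002, -1.0]]
force: [-0.2, -0.4, -0.6]
opening: 0.498
```

Call:
send_rows([
  [[0,0,0,0,0,2,-1],[0,0,0,0,0,3,-1],[0,0,0,0,0,3,-1],[0,0,0,0,0,3,-1],[0,0,0,0,0,2,-1]],
])

```text
time_s: 13.65
position: [0.4928, -0.3148, 0.0929]
tcp_rot: [[-0.001, 1.0, -0.003], [1.0, 0.001, 0.003], [0.003, -0.003, -1.0]]
force: [-0.6, 1.0, -1.4]
opening: 0.497
```

Call:
send_rows([
  [[0,0,0,0,0,1,-1],[0,0,0,0,0,0.5,-1],[0,0,0,0,0,0.3,-1],[0,0,0,0,0,0.1,-1],[0,0,0,0,0,0,-1]],
])

```text
time_s: 14.15
position: [0.4943, -0.3175, 0.0774]
tcp_rot: [[0.0, 1.0, 0.001], [1.0, -0.0, -0.001], [-0.001, 0.001, -1.0]]
force: [0.1, 0.5, -1.2]
opening: 0.499
```

Call:
send_rows([
  [[0,0,0,0,0,0.1,-1],[0,0,0,0,0,0,1],[0,0,0,0,0,0,1],[0,0,0,0,0,0,1],[0,0,0,0,0,0,1]],
])

```text
time_s: 14.65
position: [0.4939, -0.3172, 0.0758]
tcp_rot: [[0.0, 1.0, 0.0], [1.0, -0.0, -0.0], [-0.0, 0.0, -1.0]]
force: [-0.6, 0.3, 0.2]
opening: 0.777
```

Call:
send_rows([
  [[0,0,0,0,0,-2,1],[0,0,0,0,0,-3.5,1],[0,0,0,0,0,-4,1],[0,0,0,0,0,-3.5,1],[0,0,0,0,0,-2,1]],
])

```text
time_s: 15.15
position: [0.4948, -0.318, 0.2289]
tcp_rot: [[0.0, 1.0, 0.004], [1.0, -0.0, -0.003], [-0.003, 0.004, -1.0]]
force: [0.6, 0.8, 0.4]
opening: 0.997
```

Call:
send_rows([
  [[0,0,0,2,0.3,0,1],[0,0,0,4,0.6,0,1],[0,0,0,4.8,0.7,0,1],[0,0,0,4.8,0.7,0,1],[0,0,0,4.8,0.8,0,1]],
])

```text
time_s: 15.65
position: [0.5233, -0.1097, 0.2239]
tcp_rot: [[0.001, 1.0, -0.003], [1.0, -0.001, 0.002], [0.002, -0.003, -1.0]]
force: [0.8, -1.2, 1.2]
opening: 0.999
```

Call:
send_rows([
  [[0,0,0,4.8,0.8,0,1],[0,0,0,4.8,0.7,0,1],[0,0,0,4.2,0.6,0,1],[0,0,0,3,0.4,0,1],[0,0,0,1,0.2,0,1]],
])

```text
time_s: 16.15
position: [0.5499, 0.0691, 0.2239]
tcp_rot: [[-0.004, 1.0, -0.004], [1.0, 0.004, 0.001], [0.001, -0.004, -1.0]]
force: [-0.3, -0.3, -0.2]
opening: 1.002
```

Call:
send_rows([
  [[0,0,0,0,0,2,1],[0,0,0,0,0,3,1],[0,0,0,0,0,3.5,1],[0,0,0,0,0,3.5,1],[0,0,0,0,0,2,1]],
])

```text
time_s: 16.65
position: [0.5489, 0.0648, 0.0821]
tcp_rot: [[0.001, 1.0, -0.006], [1.0, -0.001, 0.0], [0.0, -0.006, -1.0]]
force: [0.1, -0.4, 0.4]
opening: 0.998
```

Call:
send_rows([
  [[0,0,0,0,0,0,1],[0,0,0,0,0,0,1],[0,0,0,0,0,0,-1],[0,0,0,0,0,0,-1],[0,0,0,0,0,0,-1]],
])

```text
time_s: 17.15
position: [0.5526, 0.0648, 0.0868]
tcp_rot: [[0.0, 1.0, 0.002], [1.0, -0.0, -0.0], [-0.0, 0.002, -1.0]]
force: [1.1, -0.1, -0.3]
opening: 0.807
```

Call:
send_rows([
  [[0,0,0,0,0,0,-1],[0,0,0,0,0,0,-1],[0,0,0,0,0,0,-1],[0,0,0,0,0,0,-1],[0,0,0,0,0,0,-1]],
])

```text
time_s: 17.65
position: [0.552, 0.0649, 0.0856]
tcp_rot: [[0.0, 1.0, 0.0], [1.0, -0.0, -0.0], [-0.0, 0.0, -1.0]]
force: [0.0, -0.4, -0.7]
opening: 0.496
```

Call:
send_rows([
  [[0,0,0,0,0,-1.5,-1],[0,0,0,0,0,-3.5,-1],[0,0,0,0,0,-4,-1],[0,0,0,0,0,-3.5,-1],[0,0,0,0,0,-1.5,-1]],
])

```text
time_s: 18.15
position: [0.5533, 0.0649, 0.2288]
tcp_rot: [[0.0, 1.0, 0.005], [1.0, -0.0, -0.0], [-0.0, 0.005, -1.0]]
force: [0.7, 0.5, -2.0]
opening: 0.495
```

Call:
send_rows([
  [[0,0,0,-2,-0.8,0,-1],[0,0,0,-3.5,-1.4,0,-1],[0,0,0,-4.5,-1.9,0,-1],[0,0,0,-4.5,-1.9,0,-1],[0,0,0,-4.5,-1.9,0,-1]],
])

```text
time_s: 18.65
position: [0.4715, -0.1261, 0.2252]
tcp_rot: [[-0.001, 1.0, -0.001], [1.0, 0.001, 0.0], [0.0, -0.001, -1.0]]
force: [0.9, 0.5, -1.1]
opening: 0.5
```

Call:
send_rows([
  [[0,0,0,-4.5,-1.9,0,-1],[0,0,0,-4.5,-1.8,0,-1],[0,0,0,-4,-1.6,0,-1],[0,0,0,-3,-1.2,0,-1],[0,0,0,-2,-0.8,0,-1]],
])

```text
time_s: 19.15
position: [0.3985, -0.3073, 0.2252]
tcp_rot: [[0.003, 1.0, -0.0], [1.0, -0.003, -0.0], [-0.0, -0.0, -1.0]]
force: [0.5, 0.1, -1.0]
opening: 0.499
```

Call:
send_rows([
  [[0,0,0,0,0,2,-1],[0,0,0,0,0,3,-1],[0,0,0,0,0,3,-1],[0,0,0,0,0,3,-1],[0,0,0,0,0,2,-1]],
])

```text
time_s: 19.65
position: [0.3988, -0.304, 0.0934]
tcp_rot: [[0.001, 1.0, -0.002], [1.0, -0.001, 0.003], [0.003, -0.002, -1.0]]
force: [-0.3, -0.1, -1.7]
opening: 0.496
```

Call:
send_rows([
  [[0,0,0,0,0,1,-1],[0,0,0,0,0,0.5,-1],[0,0,0,0,0,0.3,-1],[0,0,0,0,0,0.1,-1],[0,0,0,0,0,0,-1]],
])

```text
time_s: 20.15
position: [0.4002, -0.3055, 0.0773]
tcp_rot: [[0.0, 1.0, 0.001], [1.0, -0.0, -0.001], [-0.001, 0.001, -1.0]]
force: [1.0, -0.9, -1.6]
opening: 0.499
```

Run:
```python
from h import *
go([.4,-.305,.076],0)
a=capture("scene");b=capture("top");cv2.imwrite("pics/s2.png",a);cv2.imwrite("pics/t2.png",b)
```

```text
t 20.15 pos [ 0.4002 -0.3055  0.0773] jaw -0.01 open 0.499 F [ 1.  -0.9 -1.6] | turn -0.01 tool shift cm [ 0.05 -0.02  0.13]
```

View pics/s2.png

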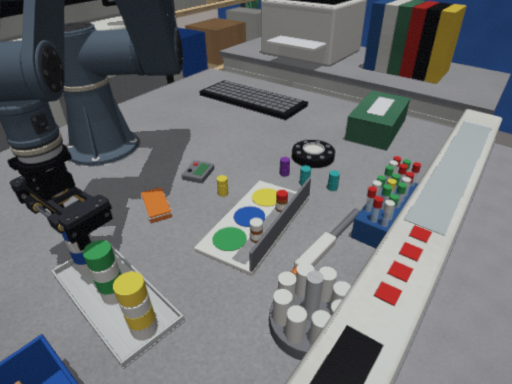

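The scene view shows green (103,268) and yellow (133,303) standing in the tray and blue held at (78,245). The pads are clear. Releasing blue, then moving over the red vial.

Call:
send_rows([
  [[0,0,0,0,0,0.1,-1],[0,0,0,0,0,0,1],[0,0,0,0,0,0,1],[0,0,0,0,0,0,1],[0,0,0,0,0,0,1]],
])

```text
time_s: 20.75
position: [0.3998, -0.3051, 0.0756]
tcp_rot: [[0.0, 1.0, 0.0], [1.0, -0.0, -0.0], [-0.0, 0.0, -1.0]]
force: [0.7, 0.3, 0.6]
opening: 0.777
```

Call:
send_rows([
  [[0,0,0,0,0,-2,1],[0,0,0,0,0,-3.5,1],[0,0,0,0,0,-4,1],[0,0,0,0,0,-3.5,1],[0,0,0,0,0,-2,1]],
])

```text
time_s: 21.25
position: [0.4006, -0.306, 0.2285]
tcp_rot: [[0.0, 1.0, 0.003], [1.0, -0.0, -0.004], [-0.004, 0.003, -1.0]]
force: [1.1, 0.0, -1.5]
opening: 0.999
```

Call:
send_rows([
  [[0,0,0,2,1.1,0,1],[0,0,0,3.5,2,0,1],[0,0,0,4,2.3,0,1],[0,0,0,4.2,2.4,0,1],[0,0,0,4.2,2.3,0,1]],
])

```text
time_s: 21.75
position: [0.5014, -0.1246, 0.2257]
tcp_rot: [[0.001, 1.0, 0.0], [1.0, -0.001, -0.0], [-0.0, 0.0, -1.0]]
force: [0.6, -0.5, 0.5]
opening: 1.0
```

Call:
send_rows([
  [[0,0,0,4.2,2.3,0,1],[0,0,0,4,2.3,0,1],[0,0,0,4,2.2,0,1],[0,0,0,3.4,2,0,1],[0,0,0,2,1.1,0,1]],
])

```text
time_s: 22.25
position: [0.6009, 0.0529, 0.2254]
tcp_rot: [[-0.002, 1.0, 0.001], [1.0, 0.002, 0.001], [0.001, 0.001, -1.0]]
force: [-0.3, -0.2, 0.3]
opening: 1.001
```

Call:
send_rows([
  [[0,0,-7,0,0,0,1],[0,0,-8,0,0,0,1],[0,0,-8,0,0,0,1],[0,0,-8,0,0,0,1],[0,0,-8,0,0,0,1]],
])

```text
time_s: 22.75
position: [0.5996, 0.05, 0.2253]
tcp_rot: [[-0.634, 0.774, -0.001], [0.774, 0.634, 0.0], [0.0, -0.0, -1.0]]
force: [0.1, 0.5, 0.0]
opening: 1.0
```

Call:
send_rows([
  [[0,0,-8,0,0,0,1],[0,0,-8,0,0,0,1],[0,0,-8,0,0,0,1],[0,0,-8,0,0,0,1],[0,0,-8,0,0,0,0.1]],
])

```text
time_s: 23.25
position: [0.5996, 0.0499, 0.2253]
tcp_rot: [[-0.983, 0.185, -0.001], [0.185, 0.983, 0.0], [0.001, -0.0, -1.0]]
force: [0.0, -0.3, 0.1]
opening: 0.965
```

Call:
send_rows([
  [[0,0,-8,0,0,0,0.1],[0,0,-6,0,0,0,0.1],[0,0,-4,0,0,0,0.1],[0,0,0,0,0,0,0.1],[0,0,0,0,0,0,0.1]],
])

```text
time_s: 23.75
position: [0.5997, 0.0499, 0.2254]
tcp_rot: [[-0.993, -0.12, -0.0], [-0.12, 0.993, 0.0], [0.0, 0.0, -1.0]]
force: [-1.0, -0.6, -0.6]
opening: 0.585
```

Run:
```python
from h import *
go([.6024,.0506,.028],97)
a=capture("wrist");cv2.imwrite("pics/w2.png",a);m=camera_model("wrist")
for c,s in blob(a,(172,8),n=2): print("red",c,s,p2w("wrist",[s[0]+s[2]/2-.5,s[1]+s[3]/2-.5],.058,m).round(4)[0,:2])
b=capture("top");cv2.imwrite("pics/t3.png",b)
for n,h in dict(blue=(105,125),green=(45,80),yellow=(20,35)).items():
  for c,s in blob(b,h,roi=(205,130,340,212),n=1): print(n,c,s,p2w("top",[s[0]+s[2]/2-.5,s[1]+s[3]/2-.5],.014).round(4)[0,:2])
  for c,s in blob(b,h,roi=(370,130,450,290),n=1): print(" cap",n,c,s,p2w("top",[s[0]+s[2]/2-.5,s[1]+s[3]/2-.5],.119).round(4)[0,:2])
```

```text
t 23.75 pos [0.5997 0.0499 0.2254] jaw 96.9 open 0.585 F [-1.  -0.6 -0.6] | turn -0.1 tool shift cm [-0.28  0.04 19.74]
red [260.4, 179.9] [249, 166, 24, 28, 524] [0.6033 0.0528]
blue [275.2, 179.2] [263, 165, 26, 29, 604] [ 0.5624 -0.0148]
 cap blue [424.7, 255.1] [410, 245, 28, 22, 437] [ 0.4002 -0.298 ]
green [308.2, 175.1] [294, 161, 30, 29, 677] [ 0.5723 -0.0901]
 cap green [428.9, 206.9] [418, 197, 23, 21, 391] [ 0.4937 -0.3129]
yellow [278.8, 135.8] [278, 135, 2, 3, 4] [ 0.6634 -0.0211]
 cap yellow [431.0, 159.6] [418, 148, 27, 24, 478] [ 0.5883 -0.3213]
```

View pics/w2.png

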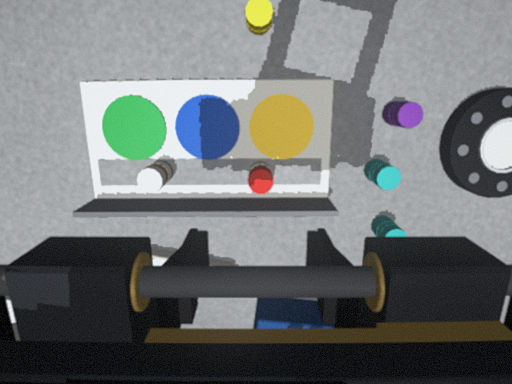

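View pics/t3.png

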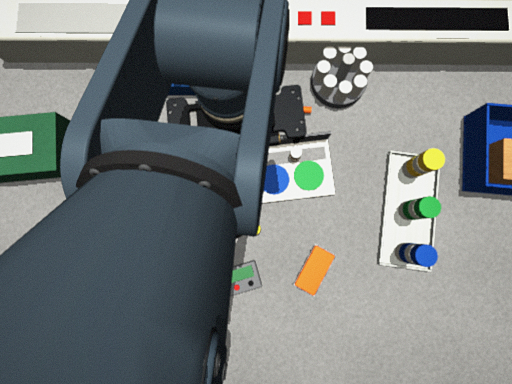

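The wrist view shows the red cap at (260,180), the white one at (150,179), and the jaw mid at about 258. The red vial is centred between the fingers with the wall clear. The top view shows all three bottles standing in the tray.

Call:
send_rows([
  [[0,0,0,-0.3,0,2,0.1],[0,0,0,0,0.1,3.5,0.1],[0,0,0,0,0,4,0.1],[0,0,0,0,0,3.5,0.1],[0,0,0,0,0,2.5,0.1]],
])

```text
time_s: 24.35
position: [0.6015, 0.0513, 0.0682]
tcp_rot: [[-0.993, -0.121, -0.003], [-0.121, 0.993, 0.0], [0.003, 0.001, -1.0]]
force: [0.7, -0.2, 0.1]
opening: 0.549
```

Call:
send_rows([
  [[0,0,0,0,0,1.5,0.1],[0,0,0,0,0,1.2,0.1],[0,0,0,0,0,0.8,0.1],[0,0,0,0,0,0.6,0.1],[0,0,0,0,0,0,0.1]],
])

```text
time_s: 24.85
position: [0.6028, 0.0512, 0.0295]
tcp_rot: [[-0.993, -0.122, 0.0], [-0.122, 0.993, -0.0], [-0.0, -0.0, -1.0]]
force: [0.1, -0.0, 0.2]
opening: 0.55
```

Call:
send_rows([
  [[0,0,0,0,0,0,-1],[0,0,0,0,0,0,-1],[0,0,0,0,0,0,-1],[0,0,0,0,0,0,-1],[0,0,0,0,0,0,-1]],
])

```text
time_s: 25.35
position: [0.603, 0.0512, 0.0301]
tcp_rot: [[-0.993, -0.122, 0.001], [-0.122, 0.993, -0.0], [-0.001, -0.0, -1.0]]
force: [-0.0, 0.3, 2.3]
opening: 0.29
```

Call:
send_rows([
  [[0,0,0,0,0,0,-1],[0,0,0,0,0,0,-1],[0,0,0,0,0,0,-1],[0,0,0,0,0,0,-1],[0,0,0,0,0,0,-1]],
])

```text
time_s: 25.85
position: [0.6031, 0.0513, 0.0301]
tcp_rot: [[-0.993, -0.122, 0.001], [-0.122, 0.993, 0.0], [-0.001, -0.0, -1.0]]
force: [-0.9, 0.2, 6.0]
opening: 0.291
```

Call:
send_rows([
  [[0,0,0,0,0,-1,-1],[0,0,0,0,0,-2.5,-1],[0,0,0,0,0,-3.5,-1],[0,0,0,0,0,-3.5,-1],[0,0,0,0,0,-2,-1]],
])

```text
time_s: 26.35
position: [0.6038, 0.0511, 0.1575]
tcp_rot: [[-0.993, -0.122, 0.004], [-0.122, 0.993, -0.001], [-0.004, -0.001, -1.0]]
force: [0.5, 0.6, 0.6]
opening: 0.289
```

Call:
send_rows([
  [[0,0,0,0.1,1,0,-1],[0,0,0,0.3,2,-0.5,-1],[0,0,0,0.4,3,0,-1],[0,0,0,0.4,3.5,0,-1],[0,0,0,0.4,3.5,0,-1]],
])

```text
time_s: 26.85
position: [0.5693, 0.1796, 0.158]
tcp_rot: [[-0.993, -0.121, -0.003], [-0.121, 0.993, -0.0], [0.003, 0.0, -1.0]]
force: [0.3, 0.6, 0.1]
opening: 0.287
```

Call:
send_rows([
  [[0,0,0,0.4,3.5,0,-1],[0,0,0,0.4,3.5,0,-1],[0,0,0,0.4,3.2,0,-1],[0,0,0,0.3,2,0,-1],[0,0,0,0.1,1,0,-1]],
])

```text
time_s: 27.35
position: [0.5367, 0.3094, 0.1579]
tcp_rot: [[-0.992, -0.124, -0.003], [-0.124, 0.992, -0.001], [0.003, -0.0, -1.0]]
force: [0.4, -0.3, -0.4]
opening: 0.289
```

Call:
send_rows([
  [[0,0,0,0,0,0,-1],[0,0,0,0,0,0,-1],[0,0,0,0,0,0,-1],[0,0,0,0,0,0,-1],[0,0,0,0,0,0,-1]],
])

```text
time_s: 27.85
position: [0.5395, 0.3065, 0.1596]
tcp_rot: [[-0.993, -0.12, -0.0], [-0.12, 0.993, -0.0], [0.0, -0.0, -1.0]]
force: [-0.4, 0.2, -1.3]
opening: 0.289
```

Run:
```python
from h import *
from rig import spot_in
go([.539,.307,.044],97)
a=capture("wrist");cv2.imwrite("pics/w3.png",a);m=camera_model("wrist");np.save("m3.npy",m,allow_pickle=True)
print([(d["p"],np.round(d["location"],4)) for d in spot_in("wrist","loader")])
```

```text
t 27.85 pos [0.5395 0.3065 0.1596] jaw 96.9 open 0.289 F [-0.4  0.2 -1.3] | turn -0.1 tool shift cm [ 0.04  0.06 11.56]
[(0.78, array([0.5277, 0.3095, 0.0247]))]
```

View pics/w3.png

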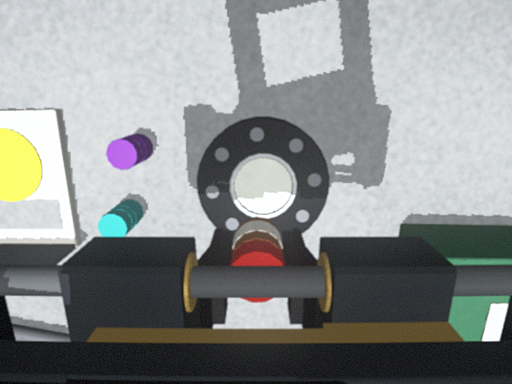

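Run:
```python
from h import *
m=np.load("m3.npy",allow_pickle=True).item()
print(p2w("wrist",[(263,185.5),(263,182)],.03,m).round(4)); 
# project expected dish and the vial bottom
P=np.array(m["pose"]);K=np.array(m["camera_matrix"])
for X in [(.539,.307,.03),(.5395,.3065,.1596-.019),(.5395,.3065,.0)]:
    q=P[:3,:3].T@(np.array(X)-P[:3,3]);print(K[0,0]*q[0]/-q[2]+K[0,2],K[1,1]*-q[1]/-q[2]+K[1,2])
a=cv2.imread("pics/w3.png");g=cv2.cvtColor(a,cv2.COLOR_BGR2GRAY)
print(cv2.HoughCircles(g[100:250,180:350],cv2.HOUGH_GRADIENT,1,3,param1=150,param2=12,minRadius=28,maxRadius=36))
```

```text
[[0.5394 0.311  0.03  ]
 [0.5362 0.3106 0.03  ]]
258.5326024504552 184.5574896535135
258.2911313160627 232.66883743229158
257.83729362656334 177.42334426083605
[[[ 84.5  85.5  32.1]
  [ 80.5  85.5  32.1]
  [ 84.5  82.5  29.9]
  [ 82.5  90.5  32.1]
  [ 77.5  84.5  28.8]
  [ 79.5  93.5  35.4]
  [ 87.5  82.5  28.6]
  [ 77.5 148.5  28.8]]]
```

Wrist gives the dish at (0.539, 0.311) and top gives (0.539, 0.307). I'll take the mean and lower the vial.

Call:
send_rows([
  [[0,0,0,0,0.25,1.5,-1],[0,0,0,0,0,2.5,-1],[0,0,0,0,0,2.5,-1],[0,0,0,0,0,2,-1],[0,0,0,0,0,1.2,-1]],
])

```text
time_s: 28.45
position: [0.5373, 0.3095, 0.0598]
tcp_rot: [[-0.993, -0.122, -0.004], [-0.122, 0.993, -0.001], [0.004, -0.001, -1.0]]
force: [-0.2, 0.0, -0.1]
opening: 0.288
```

Call:
send_rows([
  [[0,0,0,0,0,0.8,-1],[0,0,0,0,0,0.5,-1],[0,0,0,0,0,0.3,-1],[0,0,0,0,0,0.2,-1],[0,0,0,0,0,0,-1]],
])

```text
time_s: 28.95
position: [0.5391, 0.31, 0.045]
tcp_rot: [[-0.993, -0.122, 0.001], [-0.122, 0.993, 0.0], [-0.001, 0.0, -1.0]]
force: [-0.2, -1.1, 1.1]
opening: 0.29
```

Call:
send_rows([
  [[0,0,0,0,0,0,-1],[0,0,0,0,0,0,-1],[0,0,0,0,0,0,-1],[0,0,0,0,0,0,-1],[0,0,0,0,0,0,-1]],
])

```text
time_s: 29.45
position: [0.5388, 0.3099, 0.0447]
tcp_rot: [[-0.993, -0.122, 0.0], [-0.122, 0.993, 0.0], [-0.0, 0.0, -1.0]]
force: [0.1, -0.0, -0.4]
opening: 0.291
```

Call:
send_rows([
  [[0,0,0,0,0,0.1,-1],[0,0,0,0,0,0,-1],[0,0,0,0,0,0,0.1],[0,0,0,0,0,0,0.1],[0,0,0,0,0,0,0.1]],
])

```text
time_s: 29.95
position: [0.5389, 0.3099, 0.0436]
tcp_rot: [[-0.993, -0.122, 0.0], [-0.122, 0.993, 0.0], [-0.0, 0.0, -1.0]]
force: [0.4, -0.3, -0.1]
opening: 0.478
```

Call:
send_rows([
  [[0,0,0,0,0,0,0.1],[0,0,0,0,0,0,0.1],[0,0,0,0,0,-1,0.1],[0,0,0,0,0,-2,0.1],[0,0,0,0,0,-3,0.1]],
])

```text
time_s: 30.45
position: [0.5376, 0.3094, 0.1032]
tcp_rot: [[-0.993, -0.122, -0.003], [-0.122, 0.993, -0.001], [0.004, -0.001, -1.0]]
force: [0.8, -0.2, 0.3]
opening: 0.546
```

Call:
send_rows([
  [[0,0,0,0,0,-4,0.5],[0,0,0,0,0,-4,1],[0,0,0,0,0,-3,1],[0,0,0,0,0,-1.5,1],[0,0,0,0,0,0,1]],
])

```text
time_s: 30.95
position: [0.5405, 0.3106, 0.2325]
tcp_rot: [[-0.993, -0.122, 0.007], [-0.122, 0.993, 0.002], [-0.007, 0.002, -1.0]]
force: [0.8, 1.8, -0.3]
opening: 0.92
```

Run:
```python
from h import *
go([.539,.307,.23],0)
a=capture("wrist");cv2.imwrite("pics/w4.png",a);m=camera_model("wrist")
for c,s in blob(a,(172,8),n=2): print("red",c,s,p2w("wrist",[s[0]+s[2]/2-.5,s[1]+s[3]/2-.5],.071,m).round(4)[0,:2])
b=capture("scene");cv2.imwrite("pics/s4.png",b)
o=np.hstack([a[60:330,100:400],cv2.resize(b[130:180,280:350],None,fx=5,fy=5)[:,:]  [:270] if 0 else cv2.resize(b[130:184,285:345],(300,270))])
cv2.imwrite("pics/c4.png",o)
```

```text
t 30.95 pos [0.5405 0.3106 0.2325] jaw 97.0 open 0.92 F [ 0.8  1.8 -0.3] | turn 97.0 tool shift cm [ 0.19 -0.34  0.25]
red [256.3, 174.4] [245, 161, 24, 28, 538] [0.5371 0.3085]
```

View pics/c4.png

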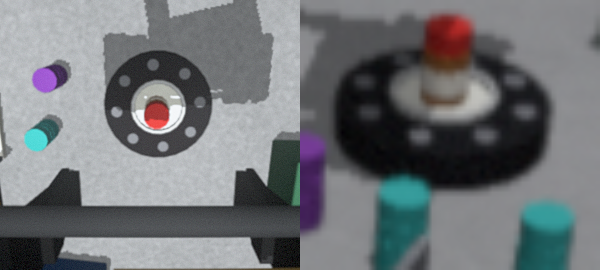

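The vial stands upright inside the dish: wrist crop (156,110), scene crop (445,60). Turning back and fetching the blue bottle.

Call:
send_rows([
  [[0,0,8,0,0,0,1],[0,0,8,0,0,0,1],[0,0,8,0,0,0,1],[0,0,8,0,0,0,1],[0,0,8,0,0,0,1]],
])

```text
time_s: 31.55
position: [0.5376, 0.3094, 0.2263]
tcp_rot: [[-0.835, 0.55, -0.004], [0.55, 0.835, -0.001], [0.003, -0.004, -1.0]]
force: [0.2, -0.2, 0.0]
opening: 1.003
```

Call:
send_rows([
  [[0,0,8,0,0,0,1],[0,0,8,0,0,0,1],[0,0,8,0,0,0,1],[0,0,8,0,0,0,1],[0,0,8,0,0,0,1]],
])

```text
time_s: 32.05
position: [0.5376, 0.3094, 0.2263]
tcp_rot: [[-0.287, 0.958, -0.004], [0.958, 0.287, -0.002], [-0.0, -0.004, -1.0]]
force: [-0.6, -1.1, 0.5]
opening: 0.998
```

Call:
send_rows([
  [[0,0,8,0,0,0,1],[0,0,6,0,0,0,1],[0,0,3,0,0,0,1],[0,0,0,0,0,0,1],[0,0,0,0,0,0,1]],
])

```text
time_s: 32.55
position: [0.538, 0.3096, 0.2271]
tcp_rot: [[-0.001, 1.0, -0.003], [1.0, 0.001, -0.001], [-0.001, -0.003, -1.0]]
force: [0.6, 0.3, 0.1]
opening: 1.0
```

Run:
```python
from h import *
go([.4,-.305,.0757],0)
```

```text
t 32.55 pos [0.538  0.3096 0.2271] jaw 0.05 open 1.0 F [0.6 0.3 0.1] | turn 0.05 tool shift cm [-61.43 -13.82  15.24]
```

Call:
send_rows([
  [[0,0,0,-2.4,-0.5,0,1],[0,0,0,-4.5,-1,0,1],[0,0,0,-4.5,-1,0,1],[0,0,0,-4.5,-1,0,1],[0,0,0,-4.5,-1,0,1]],
])

```text
time_s: 33.05
position: [0.4929, 0.1044, 0.2282]
tcp_rot: [[-0.002, 1.0, -0.001], [1.0, 0.002, -0.0], [-0.0, -0.001, -1.0]]
force: [1.1, -0.3, -0.6]
opening: 1.001
```

Call:
send_rows([
  [[0,0,0,-4.5,-1,0,1],[0,0,0,-4.5,-1,0,1],[0,0,0,-4.5,-1,0,1],[0,0,0,-4.5,-1,0,1],[0,0,0,-4.5,-1,0,1]],
])

```text
time_s: 33.55
position: [0.4428, -0.1207, 0.2284]
tcp_rot: [[-0.001, 1.0, -0.0], [1.0, 0.001, 0.0], [0.0, -0.0, -1.0]]
force: [0.2, -0.6, 1.1]
opening: 0.999
```

Call:
send_rows([
  [[0,0,0,-4.5,-1,0,1],[0,0,0,-4.5,-1,0,1],[0,0,0,-4.5,-1,0,1],[0,0,0,-3,-0.8,0,1],[0,0,0,-2,-0.5,0,1]],
])

```text
time_s: 34.05
position: [0.3998, -0.3067, 0.2282]
tcp_rot: [[0.002, 1.0, -0.0], [1.0, -0.002, -0.0], [-0.0, -0.0, -1.0]]
force: [0.6, 0.4, -0.1]
opening: 0.996
```

Call:
send_rows([
  [[0,0,0,0,0,0,1],[0,0,0,0,0,0,1],[0,0,0,0,0,0,1],[0,0,0,0,0,0,1],[0,0,0,0,0,0,1]],
])

```text
time_s: 34.55
position: [0.4009, -0.303, 0.2286]
tcp_rot: [[-0.001, 1.0, -0.0], [1.0, 0.001, 0.0], [0.0, -0.0, -1.0]]
force: [-0.4, -0.3, -0.1]
opening: 1.0
```

Call:
send_rows([
  [[0,0,0,0,0,2,1],[0,0,0,0,0,3.5,1],[0,0,0,0,0,4,1],[0,0,0,0,0,3.5,1],[0,0,0,0,0,1.5,1]],
])

```text
time_s: 35.05
position: [0.3996, -0.3021, 0.0809]
tcp_rot: [[-0.001, 1.0, -0.003], [1.0, 0.001, 0.004], [0.004, -0.003, -1.0]]
force: [-0.7, 0.9, -0.2]
opening: 1.002
```

Call:
send_rows([
  [[0,0,0,0,0,0.7,1],[0,0,0,0,0,0,1],[0,0,0,0,0,0,-1],[0,0,0,0,0,0,-1],[0,0,0,0,0,0,-1]],
])

```text
time_s: 35.55
position: [0.4012, -0.3046, 0.0776]
tcp_rot: [[0.0, 1.0, 0.002], [1.0, -0.0, -0.002], [-0.002, 0.002, -1.0]]
force: [-0.4, -0.4, 0.3]
opening: 0.809
```

Call:
send_rows([
  [[0,0,0,0,0,0,-1],[0,0,0,0,0,0,-1],[0,0,0,0,0,0,-1],[0,0,0,0,0,0,-1],[0,0,0,0,0,0,-1]],
])

```text
time_s: 36.05
position: [0.4007, -0.3041, 0.0766]
tcp_rot: [[0.0, 1.0, 0.0], [1.0, -0.0, -0.0], [-0.0, 0.0, -1.0]]
force: [-0.7, 0.0, 1.6]
opening: 0.502
```

Call:
send_rows([
  [[0,0,0,0,0,-1.5,-1],[0,0,0,0,0,-3.5,-1],[0,0,0,0,0,-4,-1],[0,0,0,0,0,-3.5,-1],[0,0,0,0,0,-1.5,-1]],
])

```text
time_s: 36.55
position: [0.4016, -0.3051, 0.2196]
tcp_rot: [[0.0, 1.0, 0.003], [1.0, -0.0, -0.004], [-0.004, 0.003, -1.0]]
force: [0.1, -0.4, -1.8]
opening: 0.5
```

Call:
send_rows([
  [[0,0,0,1.5,0.8,0,-1],[0,0,0,3,1.6,-0.5,-1],[0,0,0,3.5,1.9,-0.5,-1],[0,0,0,3.5,1.9,0,-1],[0,0,0,3.5,1.9,0,-1]],
])

```text
time_s: 37.05
position: [0.4818, -0.1526, 0.2263]
tcp_rot: [[0.001, 1.0, -0.001], [1.0, -0.001, 0.0], [0.0, -0.001, -1.0]]
force: [1.0, -0.5, -0.9]
opening: 0.5
```

Call:
send_rows([
  [[0,0,0,3.5,1.9,0,-1],[0,0,0,3.5,1.9,0,-1],[0,0,0,3.2,1.9,0,-1],[0,0,0,2.5,1.5,0,-1],[0,0,0,1.5,0.8,0,-1]],
])

```text
time_s: 37.55
position: [0.5622, -0.0097, 0.2259]
tcp_rot: [[-0.002, 1.0, -0.001], [1.0, 0.002, 0.001], [0.001, -0.001, -1.0]]
force: [0.3, -0.0, -1.5]
opening: 0.499
```

Call:
send_rows([
  [[0,0,0,0,0,0,-1],[0,0,0,0,0,0,-1],[0,0,0,0,0,0,-1],[0,0,0,0,0,0,-1],[0,0,0,0,0,0,-1]],
])

```text
time_s: 38.05
position: [0.5614, -0.013, 0.2266]
tcp_rot: [[0.002, 1.0, -0.0], [1.0, -0.002, -0.0], [-0.0, -0.0, -1.0]]
force: [-0.7, -0.4, -1.0]
opening: 0.5
```

Call:
send_rows([
  [[0,0,0,0,0,1.5,-1],[0,0,0,0,0,3,-1],[0,0,0,0,0,3,-1],[0,0,0,0,0,3,-1],[0,0,0,0,0,1.6,-1]],
])

```text
time_s: 38.55
position: [0.5602, -0.0125, 0.1034]
tcp_rot: [[0.001, 1.0, -0.004], [1.0, -0.001, 0.001], [0.001, -0.004, -1.0]]
force: [-0.2, 0.4, -1.7]
opening: 0.502
```

Call:
send_rows([
  [[0,0,0,0,0,0.9,-1],[0,0,0,0,0,0.5,-1],[0,0,0,0,0,0.3,-1],[0,0,0,0,0,0.1,-1],[0,0,0,0,0,0,-1]],
])

```text
time_s: 39.05
position: [0.5623, -0.0123, 0.0883]
tcp_rot: [[0.0, 1.0, 0.001], [1.0, -0.0, -0.0], [-0.0, 0.001, -1.0]]
force: [-0.1, -0.1, -1.1]
opening: 0.495
```

Call:
send_rows([
  [[0,0,0,0,0,0.1,-1],[0,0,0,0,0,0,-1],[0,0,0,0,0,0,1],[0,0,0,0,0,0,1],[0,0,0,0,0,0,1]],
])

```text
time_s: 39.55
position: [0.562, -0.0122, 0.0868]
tcp_rot: [[0.0, 1.0, 0.001], [1.0, -0.0, -0.0], [-0.0, 0.001, -1.0]]
force: [0.8, 0.4, 1.3]
opening: 0.688
```

Call:
send_rows([
  [[0,0,0,0,0,0,1],[0,0,0,0,0,0,1],[0,0,0,0,0,-2,1],[0,0,0,0,0,-4,1],[0,0,0,0,0,-4,1]],
])

```text
time_s: 40.05
position: [0.5609, -0.012, 0.1869]
tcp_rot: [[0.0, 1.0, -0.003], [1.0, -0.0, 0.001], [0.001, -0.003, -1.0]]
force: [0.5, 0.2, 0.3]
opening: 0.991
```

Call:
send_rows([
  [[0,0,0,0,0,-3,1],[0,0,0,0,0,-1,1],[0,0,0,0,0,0,1],[0,0,0,0,0,0,1],[0,0,0,0,0,0,1]],
])

```text
time_s: 40.55
position: [0.5604, -0.0119, 0.2245]
tcp_rot: [[0.0, 1.0, -0.004], [1.0, -0.0, 0.001], [0.001, -0.004, -1.0]]
force: [-0.1, -0.6, -0.6]
opening: 1.0
```

Run:
```python
from h import *
go([.494,-.317,.077],0)
```

```text
t 40.55 pos [ 0.5604 -0.0119  0.2245] jaw -0.02 open 1.0 F [-0.1 -0.6 -0.6] | turn -0.02 tool shift cm [-30.53  -6.57  14.75]
```

Call:
send_rows([
  [[0,0,0,-1.5,-0.3,0,1],[0,0,0,-3,-0.7,0,1],[0,0,0,-4,-0.9,0,1],[0,0,0,-4,-0.9,0,1],[0,0,0,-4,-0.9,0,1]],
])

```text
time_s: 41.05
position: [0.5234, -0.1792, 0.2255]
tcp_rot: [[0.0, 1.0, -0.002], [1.0, -0.0, 0.001], [0.001, -0.002, -1.0]]
force: [-0.0, 0.4, 0.5]
opening: 1.002
```

Call:
send_rows([
  [[0,0,0,-4,-0.9,0,1],[0,0,0,-4,-0.9,0,1],[0,0,0,-3,-0.7,0,1],[0,0,0,-2,-0.4,0,1],[0,0,0,-1,-0.2,0,1]],
])

```text
time_s: 41.55
position: [0.4922, -0.3198, 0.2254]
tcp_rot: [[0.003, 1.0, -0.001], [1.0, -0.003, 0.0], [0.0, -0.001, -1.0]]
force: [1.2, 0.1, -0.1]
opening: 1.003
```

Call:
send_rows([
  [[0,0,0,0,0,2,1],[0,0,0,0,0,3.5,1],[0,0,0,0,0,4,1],[0,0,0,0,0,3.3,1],[0,0,0,0,0,1.5,1]],
])

```text
time_s: 42.05
position: [0.4914, -0.315, 0.0798]
tcp_rot: [[-0.0, 1.0, -0.005], [1.0, 0.0, 0.005], [0.005, -0.005, -1.0]]
force: [0.0, 0.9, -0.5]
opening: 1.0
```

Call:
send_rows([
  [[0,0,0,0,0,0.7,1],[0,0,0,0,0,0,1],[0,0,0,0,0,0,-1],[0,0,0,0,0,0,-1],[0,0,0,0,0,0,-1]],
])

```text
time_s: 42.55
position: [0.4942, -0.3176, 0.0777]
tcp_rot: [[0.0, 1.0, 0.002], [1.0, -0.0, -0.002], [-0.002, 0.002, -1.0]]
force: [-0.6, -1.0, -0.0]
opening: 0.807
```

Call:
send_rows([
  [[0,0,0,0,0,0,-1],[0,0,0,0,0,0,-1],[0,0,0,0,0,0,-1],[0,0,0,0,0,0,-1],[0,0,0,0,0,0,-1]],
])

```text
time_s: 43.05
position: [0.4937, -0.3172, 0.0767]
tcp_rot: [[0.0, 1.0, 0.0], [1.0, -0.0, -0.0], [-0.0, 0.0, -1.0]]
force: [0.6, -0.5, 1.3]
opening: 0.497
```

Call:
send_rows([
  [[0,0,0,0,0,-1.5,-1],[0,0,0,0,0,-3.5,-1],[0,0,0,0,0,-4,-1],[0,0,0,0,0,-4,-1],[0,0,0,0,0,-2,-1]],
])

```text
time_s: 43.55
position: [0.4947, -0.3181, 0.2299]
tcp_rot: [[0.0, 1.0, 0.004], [1.0, -0.0, -0.004], [-0.004, 0.004, -1.0]]
force: [0.6, -1.1, -1.9]
opening: 0.497
```

Run:
```python
from h import *
go([.5715,-.091,.0865],0)
```

```text
t 43.55 pos [ 0.4947 -0.3181  0.2299] jaw -0.01 open 0.497 F [ 0.6 -1.1 -1.9] | turn -0.01 tool shift cm [22.76  7.62 14.29]
```

Call:
send_rows([
  [[0,0,0,1,0.3,0,-1],[0,0,0,2,0.7,0,-1],[0,0,0,2.8,1,0,-1],[0,0,0,2.8,1,0,-1],[0,0,0,2.8,1,0,-1]],
])

```text
time_s: 44.05
position: [0.5326, -0.2006, 0.2241]
tcp_rot: [[0.001, 1.0, -0.004], [1.0, -0.001, 0.003], [0.003, -0.004, -1.0]]
force: [0.2, -0.1, -0.5]
opening: 0.499
```

Call:
send_rows([
  [[0,0,0,2.8,1,0,-1],[0,0,0,2.8,1,0,-1],[0,0,0,2.8,1,0,-1],[0,0,0,1.8,0.5,0,-1],[0,0,0,1,0.3,0,-1]],
])

```text
time_s: 44.55
position: [0.5704, -0.0882, 0.2242]
tcp_rot: [[-0.002, 1.0, -0.005], [1.0, 0.002, 0.002], [0.002, -0.005, -1.0]]
force: [-0.5, -0.6, -1.1]
opening: 0.5
```

Call:
send_rows([
  [[0,0,0,0,0,1.5,-1],[0,0,0,0,0,3,-1],[0,0,0,0,0,3,-1],[0,0,0,0,0,3,-1],[0,0,0,0,0,1.6,-1]],
])

```text
time_s: 45.05
position: [0.5689, -0.0904, 0.1018]
tcp_rot: [[0.001, 1.0, -0.006], [1.0, -0.001, 0.002], [0.002, -0.006, -1.0]]
force: [-0.4, 0.8, -1.4]
opening: 0.501
```

Call:
send_rows([
  [[0,0,0,0,0,0.9,-1],[0,0,0,0,0,0.5,-1],[0,0,0,0,0,0.3,-1],[0,0,0,0,0,0.1,-1],[0,0,0,0,0,0,-1]],
])

```text
time_s: 45.55
position: [0.5722, -0.0913, 0.0882]
tcp_rot: [[0.0, 1.0, 0.001], [1.0, -0.0, -0.001], [-0.001, 0.001, -1.0]]
force: [-0.5, 0.1, -0.9]
opening: 0.498
```

Call:
send_rows([
  [[0,0,0,0,0,0.1,-1],[0,0,0,0,0,0,-1],[0,0,0,0,0,0,1],[0,0,0,0,0,0,1],[0,0,0,0,0,0,1]],
])

```text
time_s: 46.05
position: [0.5719, -0.0912, 0.0869]
tcp_rot: [[0.0, 1.0, 0.001], [1.0, -0.0, -0.0], [-0.0, 0.001, -1.0]]
force: [-0.1, -0.5, -0.2]
opening: 0.686
```

Call:
send_rows([
  [[0,0,0,0,0,0,1],[0,0,0,0,0,0,1],[0,0,0,0,0,-2,1],[0,0,0,0,0,-4,1],[0,0,0,0,0,-4,1]],
])

```text
time_s: 46.55
position: [0.571, -0.0909, 0.1868]
tcp_rot: [[0.0, 1.0, -0.002], [1.0, -0.0, 0.001], [0.001, -0.002, -1.0]]
force: [1.0, 0.3, 0.6]
opening: 0.991
```

Call:
send_rows([
  [[0,0,0,0,0,-3,1],[0,0,0,0,0,-1,1],[0,0,0,0,0,0,1],[0,0,0,0,0,0,1],[0,0,0,0,0,0,1]],
])

```text
time_s: 47.05
position: [0.5704, -0.0907, 0.2244]
tcp_rot: [[0.0, 1.0, -0.004], [1.0, -0.0, 0.001], [0.001, -0.004, -1.0]]
force: [1.0, -0.3, -0.7]
opening: 1.0
```

Run:
```python
from h import *
go([.590,-.3292,.077],0)
```

```text
t 47.05 pos [ 0.5704 -0.0907  0.2244] jaw -0.02 open 1.0 F [ 1.  -0.3 -0.7] | turn -0.02 tool shift cm [-23.87   2.03  14.7 ]
```

Call:
send_rows([
  [[0,0,0,-1,0.1,0,1],[0,0,0,-2,0.2,0,1],[0,0,0,-3,0.2,0,1],[0,0,0,-3,0.2,0,1],[0,0,0,-3,0.2,0,1]],
])

```text
time_s: 47.55
position: [0.5803, -0.2128, 0.2253]
tcp_rot: [[0.0, 1.0, -0.002], [1.0, -0.0, 0.001], [0.001, -0.002, -1.0]]
force: [-0.0, -0.3, 0.5]
opening: 1.001
```

Call:
send_rows([
  [[0,0,0,-3,0.2,0,1],[0,0,0,-3,0.2,0,1],[0,0,0,-3,0.2,0,1],[0,0,0,-1.8,0.2,0,1],[0,0,0,-1,0.1,0,1]],
])

```text
time_s: 48.05
position: [0.5892, -0.3311, 0.2254]
tcp_rot: [[0.002, 1.0, -0.001], [1.0, -0.002, 0.001], [0.001, -0.001, -1.0]]
force: [-0.3, -0.4, 0.2]
opening: 0.999
```

Call:
send_rows([
  [[0,0,0,0,0,2,1],[0,0,0,0,0,3.5,1],[0,0,0,0,0,4,1],[0,0,0,0,0,3.3,1],[0,0,0,0,0,1.5,1]],
])

```text
time_s: 48.55
position: [0.5876, -0.3266, 0.0797]
tcp_rot: [[-0.001, 1.0, -0.006], [1.0, 0.001, 0.005], [0.005, -0.006, -1.0]]
force: [-0.4, 0.4, -0.1]
opening: 1.002
```

Call:
send_rows([
  [[0,0,0,0,0,0.7,1],[0,0,0,0,0,0,1],[0,0,0,0,0,0,-1],[0,0,0,0,0,0,-1],[0,0,0,0,0,0,-1]],
])

```text
time_s: 49.05
position: [0.5904, -0.3297, 0.0782]
tcp_rot: [[0.0, 1.0, 0.002], [1.0, -0.0, -0.002], [-0.002, 0.002, -1.0]]
force: [0.4, -0.9, -0.1]
opening: 0.81
```

Call:
send_rows([
  [[0,0,0,0,0,0,-1],[0,0,0,0,0,0,-1],[0,0,0,0,0,0,-1],[0,0,0,0,0,0,-1],[0,0,0,0,0,0,-1]],
])

```text
time_s: 49.55
position: [0.5897, -0.3292, 0.0766]
tcp_rot: [[0.0, 1.0, 0.0], [1.0, -0.0, -0.0], [-0.0, 0.0, -1.0]]
force: [-0.2, -0.2, 0.8]
opening: 0.5
```

Call:
send_rows([
  [[0,0,0,0,0,-1.5,-1],[0,0,0,0,0,-4,-1],[0,0,0,0,0,-4.5,-1],[0,0,0,0,0,-4.5,-1],[0,0,0,0,0,-3,-1]],
])

```text
time_s: 50.05
position: [0.5905, -0.3297, 0.2563]
tcp_rot: [[0.0, 1.0, 0.004], [1.0, -0.0, -0.003], [-0.003, 0.004, -1.0]]
force: [0.1, -1.1, -0.8]
opening: 0.5
```

Run:
```python
from h import *
go([.552,.067,.0865],0)
```

```text
t 50.05 pos [ 0.5905 -0.3297  0.2563] jaw -0.01 open 0.5 F [ 0.1 -1.1 -0.8] | turn -0.01 tool shift cm [39.73 -3.93 16.84]
```

Call:
send_rows([
  [[0,0,0,2,-0.2,0,-1],[0,0,0,4,-0.4,0,-1],[0,0,0,4.5,-0.4,0,-1],[0,0,0,4.5,-0.4,0,-1],[0,0,0,4.5,-0.4,0,-1]],
])

```text
time_s: 50.55
position: [0.5711, -0.1325, 0.2524]
tcp_rot: [[0.001, 1.0, 0.0], [1.0, -0.001, -0.0], [-0.0, 0.0, -1.0]]
force: [0.9, -0.0, -2.2]
opening: 0.502
```

Call:
send_rows([
  [[0,0,0,4.5,-0.4,0,-1],[0,0,0,4.5,-0.4,0,-1],[0,0,0,4.5,-0.4,0,-1],[0,0,0,4,-0.4,0,-1],[0,0,0,2.6,-0.4,0,-1]],
])

```text
time_s: 51.05
position: [0.5507, 0.0697, 0.2524]
tcp_rot: [[-0.002, 1.0, 0.0], [1.0, 0.002, 0.001], [0.001, 0.0, -1.0]]
force: [0.4, 0.2, -1.5]
opening: 0.5
```

Call:
send_rows([
  [[0,0,0,0,0,2,-1],[0,0,0,0,0,3.5,-1],[0,0,0,0,0,3.5,-1],[0,0,0,0,0,3.4,-1],[0,0,0,0,0,2.2,-1]],
])

```text
time_s: 51.55
position: [0.5506, 0.067, 0.1041]
tcp_rot: [[0.0, 1.0, -0.003], [1.0, -0.0, 0.0], [0.0, -0.003, -1.0]]
force: [-0.3, -0.4, -1.4]
opening: 0.497
```

Call:
send_rows([
  [[0,0,0,0,0,0.9,-1],[0,0,0,0,0,0.5,-1],[0,0,0,0,0,0.3,-1],[0,0,0,0,0,0.1,-1],[0,0,0,0,0,0,-1]],
])

```text
time_s: 52.05
position: [0.5524, 0.0668, 0.0885]
tcp_rot: [[0.0, 1.0, 0.002], [1.0, -0.0, -0.0], [-0.0, 0.002, -1.0]]
force: [-0.2, 0.9, -0.9]
opening: 0.497
```

Release, lift, and back off towards the tray to get a clear view.

Call:
send_rows([
  [[0,0,0,0,0,0.1,-1],[0,0,0,0,0,0,-1],[0,0,0,0,0,0,1],[0,0,0,0,0,0,1],[0,0,0,0,0,0,1]],
])

```text
time_s: 52.55
position: [0.552, 0.0669, 0.0868]
tcp_rot: [[0.0, 1.0, 0.001], [1.0, -0.0, -0.0], [-0.0, 0.001, -1.0]]
force: [0.7, -0.1, 0.6]
opening: 0.688
```

Call:
send_rows([
  [[0,0,0,0,0,0,1],[0,0,0,0,0,0,1],[0,0,0,0,0,-2,1],[0,0,0,0,0,-4,1],[0,0,0,0,0,-4,1]],
])

```text
time_s: 53.05
position: [0.551, 0.0669, 0.1869]
tcp_rot: [[0.0, 1.0, -0.003], [1.0, -0.0, 0.0], [0.0, -0.003, -1.0]]
force: [0.3, -0.5, -0.5]
opening: 0.99
```

Call:
send_rows([
  [[0,0,0,0,0,-4,1],[0,0,0,0,0,-2,1],[0,0,0,-2,-0.5,0,1],[0,0,0,-4.5,-1,0,1],[0,0,0,-4.5,-1,0,1]],
])

```text
time_s: 53.55
position: [0.5264, -0.0436, 0.2469]
tcp_rot: [[-0.002, 1.0, 0.001], [1.0, 0.002, -0.0], [-0.0, 0.001, -1.0]]
force: [0.8, -0.3, 0.9]
opening: 0.999
```

Call:
send_rows([
  [[0,0,0,-4.5,-1,0,1],[0,0,0,-4.5,-1,0,1],[0,0,0,-4.5,-1,0,1],[0,0,0,-4.5,-1,0,1],[0,0,0,-4.5,-1,0,1]],
])

```text
time_s: 54.05
position: [0.4759, -0.2698, 0.2466]
tcp_rot: [[0.0, 1.0, 0.0], [1.0, -0.0, 0.0], [0.0, 0.0, -1.0]]
force: [0.2, -1.0, 0.3]
opening: 0.998
```

Call:
send_rows([
  [[0,0,0,-3,-0.5,0,1],[0,0,0,-1,-0.2,0,1],[0,0,0,0,0,0,1],[0,0,0,0,0,0,1],[0,0,0,0,0,0,1]],
])

```text
time_s: 54.55
position: [0.4698, -0.3062, 0.2465]
tcp_rot: [[-0.002, 1.0, -0.0], [1.0, 0.002, 0.001], [0.001, -0.0, -1.0]]
force: [-0.3, 0.6, -0.0]
opening: 0.998
```

Run:
```python
from h import *
b=capture("top");s=capture("scene")
o=np.hstack([cv2.resize(b[120:220,100:345],None,fx=1.63,fy=1.63*1.0),cv2.resize(s[120:270,180:380],(400,300))[:163]]) if 0 else None
A=cv2.resize(b[125:215,100:345],(784,288),interpolation=cv2.INTER_CUBIC);B=cv2.resize(s[125:265,180:380],(434,304),interpolation=cv2.INTER_CUBIC)
o=np.zeros((596,800,3),np.uint8);o[:288,:784]=A;o[290:594,:434]=B;cv2.imwrite("pics/c5.png",o)
for n,h in dict(blue=(105,125),green=(45,80),yellow=(20,35),red=(172,8)).items():
  for c,t in blob(b,h,roi=(205,130,340,212) if n!="red" else (100,150,170,220),n=1): print(n,c,t,p2w("top",[t[0]+t[2]/2-.5,t[1]+t[3]/2-.5],.129 if n!="red" else .071).round(4)[0,:2])
```

```text
blue [274.0, 176.3] [259, 160, 30, 34, 668] [ 0.5497 -0.0085]
green [310.7, 171.5] [294, 155, 32, 35, 649] [ 0.5592 -0.0788]
yellow [237.8, 181.0] [224, 165, 30, 33, 741] [0.5402 0.0598]
red [124.6, 184.0] [118, 178, 14, 13, 123] [0.5401 0.3074]
```

View pics/c5.png

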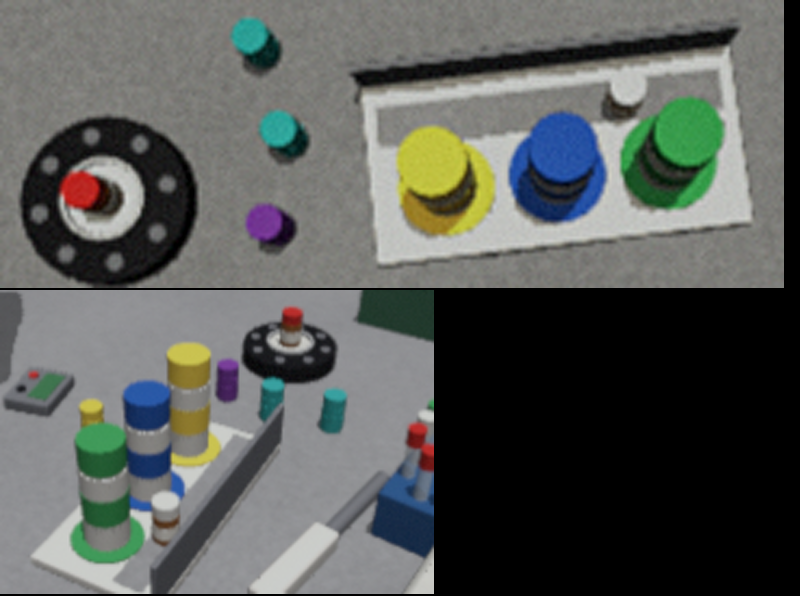

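All three bottles stand on pads of their own colour (top crop: yellow (434,160), blue (562,145), green (688,130)). The red-capped vial is upright in the dish and the white one (628,90) hasn't moved. Handing in.

```bash
python3 -c "
from rig import bot
print(bot.hand_in())"
```

```text
the job is handed in; nothing more can be done
None
```

I did the whole job in the required order and handed it in at about 55 s on the robot clock, against the 141 s limit. The hand-in gives no verdict, so what follows is my own last checks.

**What I did:** all three bottles went into the tray. I then stood the red-capped vial in the loader dish, and after that put each bottle back on the pad of its own cap colour.

**Last checks:**
- **Bottles:** in the last top and scene pictures all three stand upright and released on their own pads. They were let go within about 1 mm of the measured pad centres.
- **Vials:** the red-capped vial is upright in the dish, with its cap measured at (0.540, 0.307). The top camera puts the dish centre at (0.539, 0.307). The white-capped vial looks unmoved, though I judged that by eye rather than measuring it.
- **Arm:** it is clear of everything, over the empty tray.

**Checks that disagreed:**
- **Wrist and top cameras:** they differed by about 4 mm on the dish, where I used a value between the two, and by up to about 8 mm on the bottles, where I used the top camera.
- **Final bottle measurement:** the automatic bottle positions from the last picture came out about 12 to 13 mm off in x. There the cap and the same-coloured pad merged into one blob, so I relied on the picture and the release positions instead.

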